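# Slide the cordless stirrer under the glass bath

## Task

Take the flat cordless stirrer out of its charging cradle and set it down on the bench in front of the glass tank's stand, black stirring plate up, and let go of it. Then slide it, plate end first, under the stand's front bar and fully home against the stop, so that only its narrow handle still shows in front of the bar. Leave the other things on the bench where they are.

Things in the scene. Friction and masses are not known exactly. Their poses are not given: they have to be found in the camera images.
- stirrer: Loose slim cordless magnetic stirrer, flat, 195 mm long, 24 thick, 0.3-0.6 kg: white body 150 x 64, square black stirring plate on its upper face near the nose; grey handle 45 x 44 at the other end. Origin: centre of underside, midway along the 195. x: towards the nose (nose +97.5, shoulder of the handle -52.5, handle's end -97.5). z: out of its upper face.
- stirrer_nose (a point): Centre of the stirrer's nose end face, 12 mm above the underside; axes as the stirrer's.
- stirrer_handle (a point): Middle of the stirrer's handle (45 long, 44 wide, 24 thick), 75 mm behind the stirrer's origin, 12 above the underside; axes as the stirrer's. At the start it is hidden in the cradle's pocket.
- dock: Fixed charging cradle, grey base 165 x 100 x 20 mm with a black leaning backrest 40 wide. At the start the stirrer leans in it at 45 degrees, handle down in the pocket, nose pointing along the cradle's +x and up, plate looking towards -x and up, the stirrer's origin at x = -10, z = 95. Origin on the bench; base from x = -125 to +40, y = -50 to +50; z up.
- dock_pocket (a point): Mouth of the cradle's pocket, in the middle of its back wall (the stirrer's underside rests on it). The pocket leans like the stirrer, is 42 mm deep and holds the whole handle with 3 play at either side and 4 in front: draw the stirrer about 50 along its own length before turning it. Axes as the cradle's.
- stand: Fixed low steel stand under the glass tank, 240 mm wide (y), 204 deep (x). Origin on the bench below the middle of its front bar's front face; x level, into the slot; z up. Bar 14 deep, underside 30 and top 46 above the bench. The slot's floor is the bench. Tank 226 wide from x = 50 to 190, to z = 186; black circulator head at its back, to z = 253.
- stand_mouth (a point): Middle of the slot opening under the front of the bar, 15 mm above the stand origin; axes as the stand. Two fixed guide strips, 72 apart (about 90 at the bar, where they flare), lead along x to a fixed stop at x = 150: the fully home stirrer touches it with its nose, and its shoulder is then flush with the front of the bar.
- meter: Black handheld meter lying on the bench, 170 x 66 x 30, loose. Origin: about its middle, on its underside.
- beaker: Glass beaker, 70 diameter, 90 high, standing beside the cradle, loose. Origin: centre of its foot.
- flask: Conical glass flask, 82 diameter, 118 high, standing on the other side of the cradle, loose. Origin: centre of its foot.
- reagent: Brown glass bottle, 72 diameter, 160 high, loose. Origin: centre of its foot.
- retriever: White plastic rod (stir-bar retriever), 220 long, 12 thick, lying on the bench, loose. Origin: about its middle, on its underside.
- dishes: Stack of three flat clear dishes, 94 diameter, 45 high, loose, one piece. Origin: centre of its foot.

How it is judged:
On the way:
1. the stirrer lies flat on the bench, plate up, its nose not yet more than 110 mm past the front of the bar, and is let go (angle between stirrer's own z axis and vertical below 0.12 rad and height (world z) of stirrer below 0.01 m and contact force between the fingers and stirrer below 0.1 N and x of stirrer_nose in the frame of stand below 0.11 m), for 0.2 s.
At the end, for the whole second after the job is handed in: The stirrer lies flat on the bench (within 0.06 rad) with the plate up, under the bar between the guides, its nose within 7 mm of the stop and within 10 mm of the slot's centre line, in line with the slot within 0.1 rad, and at rest (x of stirrer_nose in the frame of stand between 0.143 and 0.156 m and y of stirrer_nose in the frame of stand between -0.01 and 0.01 m and angle between the x axis of stirrer and the x axis of stand, either way round below 0.1 rad and angle between stirrer's own z axis and vertical below 0.06 rad and height (world z) of stirrer below 0.006 m and linear speed of stirrer below 0.01 m/s); the robot touches nothing.
It fails at once if a bystander is shifted by more than 40 mm (distance of any of meter, beaker, flask, reagent, retriever, dishes from where it was at the start of the episode above 0.04 m).
It fails at once if a standing bystander is knocked over (angle between any of beaker, flask, reagent, dishes's own z axis and vertical above 0.5 rad).
It also fails if it takes over 70 s, if anything falls off the work surface, if the arm or the gripper's body presses on something with over 40 N, if the wrist force passes 120 N, or if a joint passes its speed limit or range.

## Robot

A 6-joint arm with a two-finger parallel gripper is mounted at the origin on the work surface. World frame = base frame: x ahead of the robot, y to its left, z up, the work surface at z = 0. Lengths are in m, angles in rad, forces in N, time in s.
With the tool pointing down it reaches from about 0.35 to 0.775 m from the base axis. Payload 5.5 kg.
Tool frame: the origin (TCP) lies at the very end of the fingers, on their centre line; the grasp point (between the pads) lies 19 mm behind it (grip_point_offset is the distance from the TCP to the grasp point, in m); z points along the fingers, y is the direction in which the jaws open and shut (so a half turn about z gives the same grasp; the last joint's range is limited). The gripper opens to 85 mm and grips with 20 to 120 N. Pads are 22 mm wide; open, the fingers measure 114 mm over their backs; the gripper's body (76 mm by 85 mm) begins 54 mm behind the grasp point. The pads swing forward as they close: fully open they stand 13 mm farther back than shut.
Start: joints at [-1.489, 0.313, 0.046, 1.304, 0, 1.431], TCP at [0.126, -0.561, 0.231] pointing down, gripper open.
Joint ranges: [-2.76, 2.76], [-0.86, 1.69], [-1.03, 1.26], [-2.2, 2.34], [-1.47, 1.5], [-3.14, 3.14]. Speed limits (rad/s): [2.57, 2.57, 3.14, 3.14, 3.14, 3.14].

## Interface

Orientations are given as a unit quaternion [w, x, y, z].
In Python, from workcell import * gives the robot as it stands.
- The arm moves only by the shell command python3 -m crank 'ROWS' [OPENING] [FORCE]. ROWS is a JSON object of lists of equal length, an entry for each row: "travel": the shift along the tool's x, y, z in units of 40 mm (1.0 is 40 mm), a list of three; "turn": the turn about the tool's z in rad. In form: {"travel": [[x, y, z], ...], "turn": [turn, ...]}. A call has 1 to 5 rows; each row is the pose to reach, as a shift and turn from the pose commanded when the call began, along the tool's axes at that moment; what a row does not reach only later rows make up. A row lasts 1/12 s, in which the tool goes at most 41.7 mm and 7.16 degrees, less where a joint would pass 70% of its speed; a pose out of reach is approached as far as the arm can. A call with a gripper value outside its range is refused whole. OPENING is the finger opening in mm, from 0 to 85.4, set as the call begins (- or left out, the last holds). The fingers move at their own pace and stop on an object; FORCE is the grip in N (left out, the last holds). Time passes only in rows, so rows that repeat a pose let the fingers close. It gives the time, the measured TCP pose, the force and the opening at its end, in the units of the state.
- get_state(): the state, without advancing time (a new reading comes with each control period).
- read_camera(name): name is "side" or "top"; returns a dict with "image" (400x640x3 uint8, red, green, blue), "K" (3x3 intrinsics, pixels), "R" (3x3) and "t" (3): a world point X has camera coordinates R X + t. Camera axes: x right, y down, z forward; pixel columns grow to the right and rows downward; lengths in m; the calibration is good to about 2 mm. A picture is of the moment at which its call begins. There is no depth.
- hand_in(): hands the job in, once; it reports no verdict.
The state is a dict: "clock": time; "joint_pos": joint angles; "qvel": joint speeds; "tau": joint torques, N m; "tcp_pos": TCP position; "orientation": TCP orientation; "wrist_force": force on the tool from outside, world axes, zero at the start; "ft_torque": the same for the moment, N m; "finger_gap": finger opening in m.
Only numpy, scipy, OpenCV 4.12 (cv2) and the standard library are available. Lean on these libraries where they do the work, as an engineer would, in place of code of your own. Each camera call takes 0.05 s, during which the arm holds its last target. There are 200 camera calls.

## Working session

There is one attempt and no reset: what is moved stays moved. The work goes in short steps, Python scripts to look and compute and a shell command to move; the robot and the scene stay as the last step left them, time stands still between calls to the robot, and variables do not carry over. Pictures are saved under pics/ and viewed, about 8 in all and at most 12, crops included, and the job is handed in when it is done.

```bash
ls; mkdir -p pics; python3 - <<'E'
from workcell import *
import cv2
s=get_state();print({k:s[k] for k in('clock','tcp_pos','orientation','finger_gap')})
for n in('top','side'):
    c=read_camera(n);print(n,c['K'].tolist() if hasattr(c['K'],'tolist') else c['K'],c['R'],c['t'])
    cv2.imwrite(f'pics/{n}0.png',c['image'][:,:,::-1])
E
```

```text
pics
{'clock': 0.0, 'tcp_pos': array([ 0.12642792, -0.56040035,  0.23041212]), 'orientation': array([-8.99213421e-04,  9.93856363e-01,  1.10673941e-01,  1.11303745e-05]), 'finger_gap': 0.08556243645524113}
top [[369.08802077073636, 0.0, 315.31044698469384], [0.0, 369.08802077073636, 195.73223237913936], [0.0, 0.0, 1.0]] [[-0.01856836 -0.99955161 -0.02349053]
 [-0.99142084  0.02144747 -0.12893688]
 [ 0.12938288  0.02089485 -0.99137454]] [0.0217888  0.53302536 1.13145836]
side [[492.54556501055026, 0.0, 331.1747906342137], [0.0, 492.54556501055026, 197.87806712513827], [0.0, 0.0, 1.0]] [[-0.7370239  -0.67586545  0.00129011]
 [-0.46038779  0.50064856 -0.73307169]
 [ 0.49481193 -0.54088531 -0.68015015]] [0.41479768 0.3373252  1.22269641]
```

View pics/top0.png

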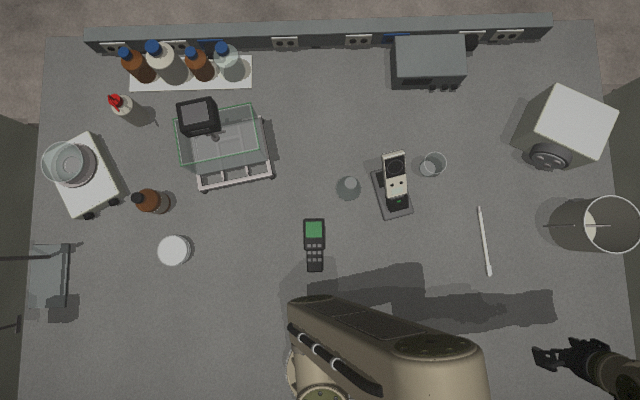

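View pics/side0.png

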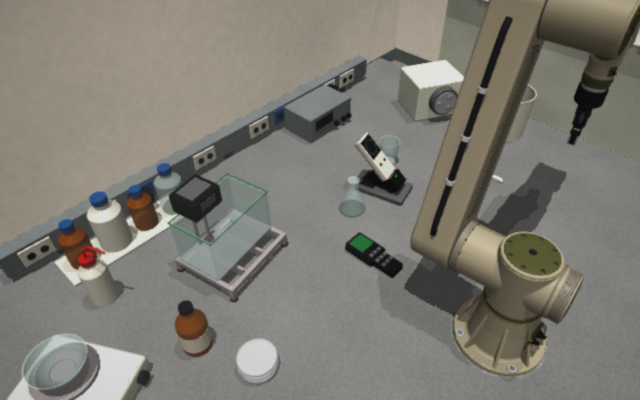

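The top view shows the dock and stirrer at about (393,185), the stand's front bar at about (237,182), the flask at (348,187), the beaker at (432,163) and the meter at (314,245). I'll take enlarged crops to measure from.

```bash
python3 - <<'E'
import cv2,numpy as np
t=cv2.imread('pics/top0.png');s=cv2.imread('pics/side0.png')
def cr(i,x,y,w,h,k): 
    o=cv2.resize(i[y:y+h,x:x+w],None,fx=k,fy=k,interpolation=cv2.INTER_CUBIC)
    for a in range(0,w,10):
        cv2.line(o,(int(a*k),0),(int(a*k),8 if (x+a)%50 else 20),(0,255,255),1)
    for a in range(0,h,10):
        cv2.line(o,(0,int(a*k)),(8 if (y+a)%50 else 20,int(a*k)),(0,255,255),1)
    return o
A=cr(t,360,140,80,80,5);B=cr(s,340,120,80,80,5);C=cr(t,170,90,110,110,400/110);D=cr(s,160,170,140,140,400/140)
m=np.vstack([np.hstack([A,B]),np.hstack([C,D])])
cv2.imwrite('pics/m1.png',cv2.resize(m,(600,600),interpolation=cv2.INTER_AREA) if 0 else m[:400])
cv2.imwrite('pics/m2.png',m[400:])
E
```

```text
(no output)
```

View pics/m1.png

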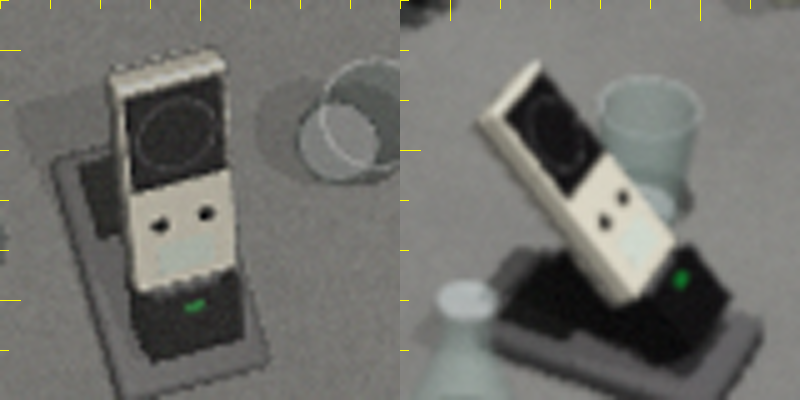

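View pics/m2.png

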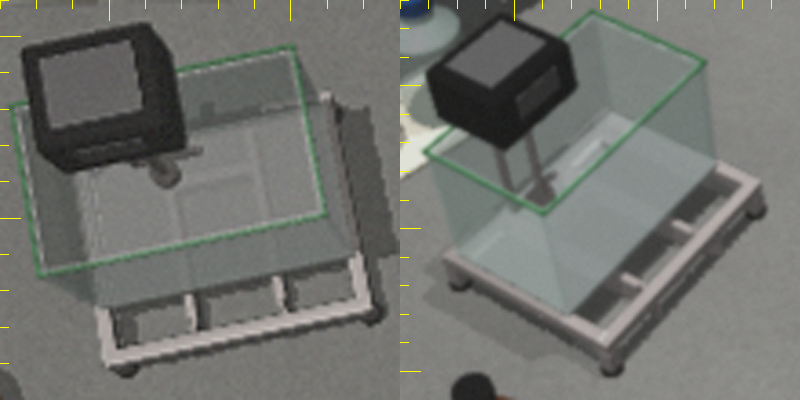

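Pixel positions read from the crops:
- **Stirrer, top view:** the upper-face nose edge runs from (383,159) to (405,155), and the shoulder edge from (387.5,198) to (407.5,193.5).
- **Stand bar, top view:** the front top edge runs from about (199,189) to (272,177).

The side view shows the same features, so I'll triangulate both.

```bash
cat > h.py <<'E'
import numpy as np,cv2
from workcell import *
def cam(n):
    c=read_camera(n);return {k:np.array(c[k]) for k in('image','K','R','t')}
def ray(c,p):
    C=-c['R'].T@c['t'];d=c['R'].T@np.linalg.inv(c['K'])@[p[0],p[1],1];return C,d
def onz(c,p,z):
    C,d=ray(c,p);return C+d*(z-C[2])/d[2]
def tri(ct,cs,a,b):
    P=[c['K']@np.c_[c['R'],c['t']] for c in(ct,cs)]
    X=cv2.triangulatePoints(P[0],P[1],np.array(a,float),np.array(b,float))[:,0];X=X[:3]/X[3]
    e=[np.linalg.norm((lambda q:q[:2]/q[2])(c['K']@(c['R']@X+c['t']))-p) for c,p in((ct,a),(cs,b))]
    return X,e
def proj(c,X):
    q=c['K']@(c['R']@np.array(X)+c['t']);return q[:2]/q[2]
E
python3 - <<'E'
from h import *
np.set_printoptions(precision=4,suppress=True)
t=cam('top');s=cam('side')
print('cams',ray(t,(0,0))[0],ray(s,(0,0))[0])
T=lambda u,v:(360+u/5-.4,140+v/5-.4); S=lambda u,v:(340+(u-400)/5-.4,120+v/5-.4)
k=400/110;k2=400/140
T2=lambda u,v:(170+u/k-.35,90+v/k-.35); S2=lambda u,v:(160+(u-400)/k2-.35,170+v/k2-.35)
for n,a,b in [('noseL',(116,97),(490,126)),('noseR',(226,77),(541,66)),('plateLo L',(130,190),(568,196)),('plateLo R',(228,170),(607,153)),('shL',(137,292),(625,303)),('shR',(238,268),(676,240))]:
    X,e=tri(t,s,T(*a),S(*b));print(n,X,np.round(e,2))
for n,a,b in [('barFL',(107,363),(605,347)),('barFR',(373,316),(763,187))]:
    X,e=tri(t,s,T2(*a),S2(*b));print(n,X,np.round(e,2),'z46',onz(t,T2(*a),.046),onz(s,S2(*b),.046))
for n,a in [('dock near L',(120,400)),('near R',(268,362)),('far L',(52,160))]:
    print(n,onz(t,T(*a),.02))
for n,p in [('beakerfoot',(428,169)),('flask',(348,190)),('meter top',(314,219)),('meter bot',(315,270)),('dishes',(174,250))]: print(n,onz(t,p,.02))
E
```

```text
cams [ 0.3825 -0.0133  1.1909] [-0.144   0.7728  1.0784]
noseL [ 0.6182 -0.1823  0.1693] [0.94 0.49]
noseR [ 0.6267 -0.2419  0.1789] [1.26 0.63]
plateLo L [ 0.5679 -0.196   0.1341] [0.41 0.21]
plateLo R [ 0.5809 -0.2534  0.1282] [0.19 0.1 ]
shL [ 0.521  -0.206   0.0676] [1.44 0.78]
shR [ 0.5308 -0.2678  0.0762] [0.45 0.24]
barFL [0.5616 0.3805 0.0398] [0.33 0.23] z46 [0.5598 0.3777 0.046 ] [0.558  0.3831 0.046 ]
barFR [0.5988 0.1479 0.0391] [0.61 0.38] z46 [0.5959 0.1458 0.046 ] [0.595  0.1525 0.046 ]
dock near L [ 0.4546 -0.203   0.02  ]
near R [ 0.4767 -0.2972  0.02  ]
far L [ 0.6097 -0.166   0.02  ]
beakerfoot [ 0.6139 -0.3516  0.02  ]
flask [ 0.5515 -0.0936  0.02  ]
meter top [0.4609 0.0169 0.02  ]
meter bot [0.3018 0.0167 0.02  ]
dishes [0.3716 0.4623 0.02  ]
```

Measured poses:
- **Dock:** yaw about 13.3°, with the stirrer origin at about (.575,-.225,.095). The heights agree with the text to within 4–7 mm.
- **Stand:** origin about (.578,.264), yaw about 9°.

The tool's yaw is 12.7°, so the jaws already lie across the stirrer. I'll move to a point above a grip 45 mm noseward of the origin.

```bash
python3 -m crank '{"travel":[[0.92,-0.39,0],[1.84,-0.79,0],[2.76,-1.18,0],[3.68,-1.58,0],[4.6,-1.97,0]],"turn":[0,0,0,0,0]}' 85
python3 -m crank '{"travel":[[0.92,-0.39,0],[1.84,-0.79,0],[2.76,-1.18,0],[3.68,-1.58,0],[4.6,-1.97,0]],"turn":[0,0,0,0,0]}'
python3 -m crank '{"travel":[[0.92,-0.39,0],[1.84,-0.79,0],[2.76,-1.18,0],[4.17,-1.78,0],[4.17,-1.78,0]],"turn":[0,0,0,0,0]}'
```

```text
clock: 0.62
tcp_pos: [0.2897, -0.4423, 0.2312]
orientation: [-0.0, 0.994, 0.11, 0.0]
wrist_force: [-0.1, -0.7, -0.4]
finger_gap: 0.085
clock: 1.03
tcp_pos: [0.4521, -0.3246, 0.2313]
orientation: [0.0, 0.994, 0.111, -0.0]
wrist_force: [-0.2, -1.3, -0.0]
finger_gap: 0.0848
clock: 1.45
tcp_pos: [0.6009, -0.2168, 0.2307]
orientation: [-0.0, 0.994, 0.112, 0.0]
wrist_force: [-0.3, -0.3, -0.1]
finger_gap: 0.085
```

```bash
python3 -m crank '{"travel":[[-0.08,0.05,0.5],[-0.08,0.05,1],[-0.08,0.05,1.3],[-0.08,0.05,1.3]],"turn":[0,0,0,0]}'
python3 -m crank '{"travel":[[0,0,0.4],[0,0,0.8],[0,0,1.2],[0,0,1.4],[0,0,1.4]],"turn":[0,0,0,0,0]}'
python3 - <<'E'
from h import *
t=cam('top')['image'];s=cam('side')['image']
f=lambda i,x,y:cv2.resize(i[y:y+80,x:x+80],None,fx=5,fy=5,interpolation=cv2.INTER_CUBIC)
cv2.imwrite('pics/g1.png',np.hstack([f(t,360,130),f(s,340,120)])[:,:,::-1])
E
```

```text
clock: 1.78
tcp_pos: [0.5935, -0.2215, 0.1756]
orientation: [-0.002, 0.994, 0.111, -0.003]
wrist_force: [-0.4, -0.4, -0.5]
finger_gap: 0.085
clock: 2.2
tcp_pos: [0.5941, -0.2224, 0.1218]
orientation: [-0.001, 0.994, 0.111, -0.001]
wrist_force: [-0.0, 0.0, -1.0]
finger_gap: 0.0849
```

View pics/g1.png

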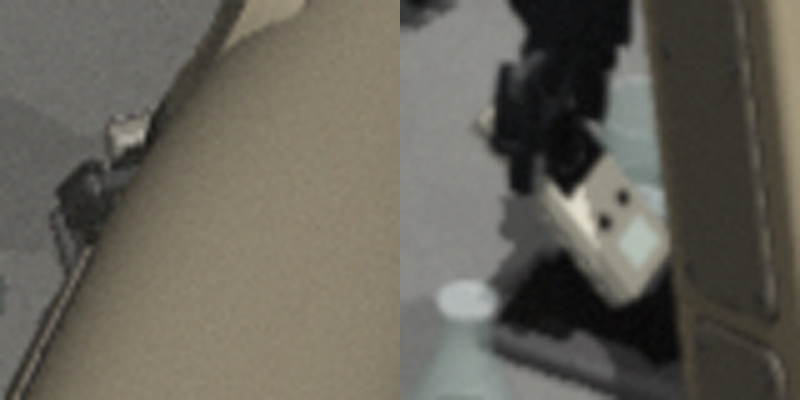

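The left finger is beside the plate and straddles the stirrer, with the nose sticking out beyond it (side view, about (437,143)). I'll go slightly deeper and close.

```bash
python3 -m crank '{"travel":[[0,0,0.1],[0,0,0.1]],"turn":[0,0]}'
python3 -m crank '{"travel":[[0,0,0],[0,0,0],[0,0,0],[0,0,0],[0,0,0]],"turn":[0,0,0,0,0]}' 50 60
python3 -m crank '{"travel":[[0,0,0],[0,0,0],[0,0,0]],"turn":[0,0,0]}'
```

```text
clock: 2.47
tcp_pos: [0.5956, -0.2231, 0.12]
orientation: [0.0, 0.994, 0.111, 0.001]
wrist_force: [-0.2, 0.2, -0.2]
finger_gap: 0.0847
clock: 2.88
tcp_pos: [0.5955, -0.2228, 0.1203]
orientation: [0.0, 0.994, 0.111, 0.001]
wrist_force: [-0.9, 1.1, 5.8]
finger_gap: 0.0634
clock: 3.13
tcp_pos: [0.5955, -0.2228, 0.1203]
orientation: [0.0, 0.994, 0.111, 0.001]
wrist_force: [-1.0, 1.5, 5.0]
finger_gap: 0.0631
```

```bash
python3 -m crank '{"travel":[[0.2,0,-0.2],[0.4,0,-0.4],[0.6,0,-0.6],[0.8,0,-0.8],[1.0,0,-1.0]],"turn":[0,0,0,0,0]}' 50 80
python3 -m crank '{"travel":[[0.2,0,-0.2],[0.4,0,-0.4],[0.4,0,-1.0],[0.4,0,-1.8],[0.4,0,-2.6]],"turn":[0,0,0,0,0]}'
```

```text
clock: 3.55
tcp_pos: [0.6327, -0.2139, 0.1582]
orientation: [-0.0, 0.994, 0.11, -0.002]
wrist_force: [-3.2, -1.1, -2.8]
finger_gap: 0.0629
clock: 3.97
tcp_pos: [0.649, -0.2099, 0.2619]
orientation: [-0.001, 0.994, 0.111, -0.002]
wrist_force: [0.9, -0.3, -3.6]
finger_gap: 0.0625
```

```bash
python3 -m crank '{"travel":[[0,0,-0.6],[-0.2,-0.9,-0.6],[-0.4,-1.8,-0.6],[-0.6,-2.7,-0.6],[-0.8,-3.6,-0.6]],"turn":[0,0,0,0,0]}'
python3 -m crank '{"travel":[[-0.2,-0.9,0],[-0.4,-1.8,0],[-0.6,-2.7,0],[-0.8,-3.6,0],[-1.0,-4.5,0]],"turn":[0,0,0,0.03,0.067]}'
python3 -m crank '{"travel":[[-0.2,-0.9,0],[-0.4,-1.8,0],[-0.6,-2.7,0],[-0.8,-3.6,0],[-0.8,-3.6,0]],"turn":[0,0,0,0,0]}'
python3 - <<'E'
from h import *
t=cam('top')['image'];s=cam('side')['image']
print(get_state()['tcp_pos'])
cv2.imwrite('pics/c1.png',np.hstack([cv2.resize(t[100:300,150:350],(400,400)),cv2.resize(s[150:350,150:350],(400,400))])[:,:,::-1])
E
```

```text
clock: 4.38
tcp_pos: [0.5859, -0.076, 0.2861]
orientation: [-0.0, 0.994, 0.11, -0.001]
wrist_force: [-0.0, 0.0, -2.2]
finger_gap: 0.0624
clock: 4.8
tcp_pos: [0.5069, 0.0911, 0.2865]
orientation: [0.0, 0.997, 0.076, -0.001]
wrist_force: [-0.0, 0.5, -2.8]
finger_gap: 0.0626
clock: 5.22
tcp_pos: [0.4617, 0.1876, 0.2868]
orientation: [-0.014, 0.995, 0.104, -0.002]
wrist_force: [0.4, -0.2, -3.4]
finger_gap: 0.063
[0.46295463 0.18650217 0.2869707 ]
```

View pics/c1.png

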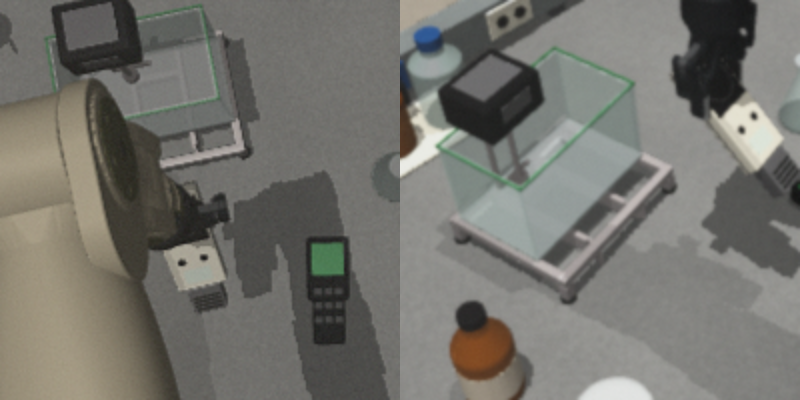

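The stirrer is held at about 45°, but the last move stalled short of its target, so I'll check the joints.

```bash
python3 - <<'E'
from h import *
s=get_state();print(np.round(s['joint_pos'],3),np.round(s['tcp_pos'],4),np.round(s['orientation'],3))
E
```

```text
[ 0.205  0.153 -0.026  1.393  0.029  3.141] [0.463  0.1865 0.287 ] [-0.014  0.995  0.103 -0.002]
```

Joint 6 is at its 3.14 limit. I'll lay the stirrer down here, a bit to the right of the slot line, then turn the gripper half a turn and regrasp by the handle.

```bash
python3 -m crank '{"travel":[[-0.3,0.3,0],[-0.6,0.6,0],[-0.6,0.6,0],[-0.6,0.6,0]],"turn":[-0.04,-0.04,-0.04,-0.04]}'
python3 - <<'E'
from h import *
s=get_state();print(np.round(s['joint_pos'],3),np.round(s['tcp_pos'],4),np.round(s['orientation'],3))
E
```

```text
clock: 5.65
tcp_pos: [0.445, 0.1567, 0.2865]
orientation: [-0.014, 0.993, 0.121, -0.001]
wrist_force: [0.3, -0.3, -3.3]
finger_gap: 0.0625
[ 0.15   0.1   -0.089  1.385  0.029  3.049] [0.445  0.1567 0.2865] [-0.014  0.993  0.121 -0.001]
```

```bash
python3 -m crank '{"travel":[[0,0,0.9],[0,0,1.8],[0,0,2.7],[0,0,3.5],[0,0,4.1]],"turn":[0,0,0,0,0]}'
python3 -m crank '{"travel":[[0,0,0.1],[0,0,0.2],[0,0,0.3],[0,0,0.4],[0,0,0.5]],"turn":[0,0,0,0,0]}' 50 50
```

```text
clock: 6.07
tcp_pos: [0.4429, 0.1623, 0.1198]
orientation: [-0.014, 0.992, 0.122, -0.003]
wrist_force: [-0.3, 0.3, -2.7]
finger_gap: 0.0631
clock: 6.48
tcp_pos: [0.4448, 0.1637, 0.1039]
orientation: [-0.015, 0.992, 0.122, 0.0]
wrist_force: [-0.1, -0.0, -4.0]
finger_gap: 0.0628
```

```bash
python3 -m crank '{"travel":[[0.05,0,0.2],[0.25,0,0.35],[0.45,0,0.55],[0.63,0,0.8],[0.63,0,0.8]],"turn":[0,0,0,0,0]}' 50 30
python3 -m crank '{"travel":[[0.1,0,0.15],[0.2,0,0.32],[0.3,0,0.52],[0.38,0,0.72],[0.38,0,0.72]],"turn":[0,0,0,0,0]}'
```

```text
clock: 6.9
tcp_pos: [0.471, 0.1713, 0.0702]
orientation: [-0.015, 0.992, 0.122, 0.001]
wrist_force: [4.3, 1.1, 3.9]
finger_gap: 0.0631
clock: 7.32
tcp_pos: [0.4845, 0.1755, 0.0417]
orientation: [-0.014, 0.992, 0.123, 0.0]
wrist_force: [4.0, 0.5, 2.8]
finger_gap: 0.0629
```

```bash
python3 -m crank '{"travel":[[0.07,0,0.2],[0.13,0,0.42],[0.17,0,0.6],[0.2,0,0.75],[0.2,0,0.75]],"turn":[0,0,0,0,0]}'
python3 - <<'E'
from h import *
s=cam('side')['image'];t=cam('top')['image']
cv2.imwrite('pics/d1.png',np.hstack([cv2.resize(t[150:350,150:350],(400,400)),cv2.resize(s[150:350,200:400],(400,400))])[:,:,::-1])
E
```

```text
clock: 7.73
tcp_pos: [0.4891, 0.1778, 0.0106]
orientation: [-0.014, 0.992, 0.122, -0.002]
wrist_force: [2.0, -0.2, 1.5]
finger_gap: 0.0627
```

View pics/d1.png

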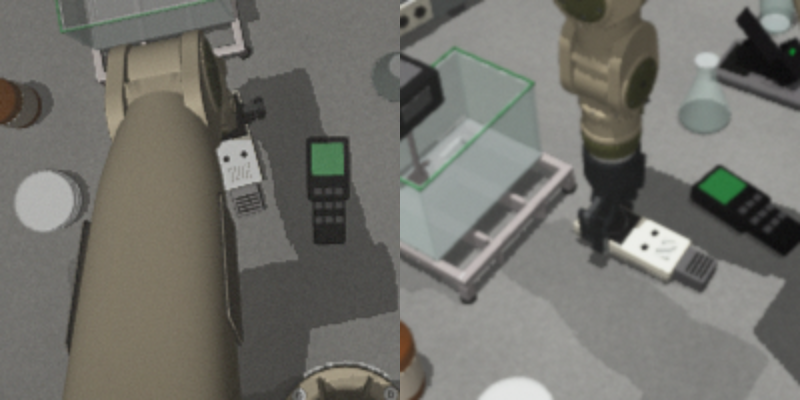

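The stirrer is almost flat, plate up, with the handle on the bench at about (272,248) in the top view. I'll lower it the last few mm, release and lift.

```bash
python3 -m crank '{"travel":[[0.02,0,0.1],[0.02,0,0.15]],"turn":[0,0]}'
python3 -m crank '{"travel":[[0,0,0],[0,0,0],[0,0,0],[0,0,0],[0,0,0]],"turn":[0,0,0,0,0]}' 85 
python3 -m crank '{"travel":[[0,0,-0.5],[0,0,-1.2],[0,0,-2],[0,0,-2.9],[0,0,-3.5]],"turn":[0,0,0,0,0]}'
python3 -m crank '{"travel":[[-0.6,0,0],[-1.2,0,0],[-1.8,0,0],[-2.4,0,0],[-3,0,0]],"turn":[-0.12,-0.24,-0.36,-0.48,-0.6]}'
```

```text
clock: 8.0
tcp_pos: [0.4896, 0.178, 0.0056]
orientation: [-0.014, 0.992, 0.122, -0.002]
wrist_force: [0.7, 0.6, 4.7]
finger_gap: 0.0629
clock: 8.42
tcp_pos: [0.4902, 0.1782, 0.006]
orientation: [-0.014, 0.992, 0.122, -0.002]
wrist_force: [-0.7, 0.1, -0.6]
finger_gap: 0.0848
clock: 8.83
tcp_pos: [0.492, 0.1744, 0.149]
orientation: [-0.015, 0.992, 0.122, -0.0]
wrist_force: [0.8, 0.5, -0.5]
finger_gap: 0.085
clock: 9.25
tcp_pos: [0.3736, 0.1448, 0.1458]
orientation: [-0.014, 0.911, 0.413, 0.003]
wrist_force: [-0.0, 0.4, 0.2]
finger_gap: 0.0852
```

```bash
for i in 1; do python3 -m crank '{"travel":[[0,0,0],[0,0,0],[0,0,0],[0,0,0],[0,0,0]],"turn":[-0.125,-0.25,-0.375,-0.5,-0.62]}'; done
python3 -m crank '{"travel":[[0,0,0],[0,0,0],[0,0,0],[0,0,0],[0,0,0]],"turn":[-0.125,-0.25,-0.375,-0.5,-0.62]}'
python3 -m crank '{"travel":[[0,0,0],[0,0,0],[0,0,0],[0,0,0],[0,0,0]],"turn":[-0.125,-0.25,-0.375,-0.5,-0.62]}'
python3 -m crank '{"travel":[[0,0,0],[0,0,0],[0,0,0],[0,0,0],[0,0,0]],"turn":[-0.125,-0.25,-0.375,-0.5,-0.62]}'
python3 - <<'E'
from h import *
s=cam('side')['image'];t=cam('top')['image'];S=get_state();print(np.round(S['joint_pos'],3),S['tcp_pos'],S['orientation'])
cv2.imwrite('pics/top5.png',t[:,:,::-1]);cv2.imwrite('pics/side5.png',s[:,:,::-1])
cv2.imwrite('pics/e1.png',np.hstack([cv2.resize(t[130:290,200:360],(400,400),interpolation=2),cv2.resize(s[190:350,240:400],(400,400),interpolation=2)])[:,:,::-1])
E
```

```text
clock: 9.67
tcp_pos: [0.3747, 0.1451, 0.146]
orientation: [-0.013, 0.741, 0.671, 0.007]
wrist_force: [-0.5, 0.4, -0.4]
finger_gap: 0.0848
clock: 10.08
tcp_pos: [0.3747, 0.1451, 0.1459]
orientation: [-0.01, 0.501, 0.865, 0.011]
wrist_force: [0.3, -0.1, -0.5]
finger_gap: 0.0848
clock: 10.5
tcp_pos: [0.3747, 0.1451, 0.1459]
orientation: [-0.006, 0.213, 0.977, 0.013]
wrist_force: [0.1, -0.6, -0.4]
finger_gap: 0.085
clock: 10.92
tcp_pos: [0.3747, 0.1451, 0.1459]
orientation: [-0.002, -0.095, 0.995, 0.014]
wrist_force: [-0.9, 0.4, 0.7]
finger_gap: 0.0848
[ 0.147  0.027 -0.519  1.027  0.029 -0.038] [0.3746953  0.14507262 0.14592299] [-0.00188302 -0.09202906  0.99565004  0.01442595]
```

View pics/e1.png

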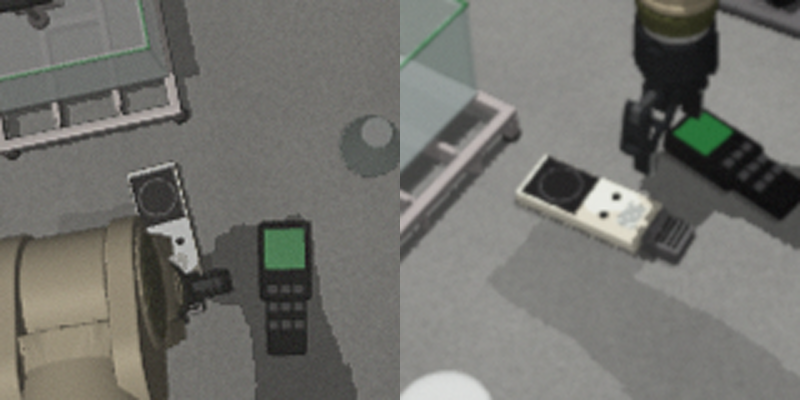

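The stirrer lies flat and free, plate up. In the side crop its nose corners are at (518,185) and (547,157), and the handle's end corners at about (694,225) and (680,255). I'll locate it by casting rays at z = 24 mm.

```bash
python3 - <<'E'
from h import *
np.set_printoptions(precision=4,suppress=True)
t=cam('top');s=cam('side')
S=lambda u,v:(240+(u-400)/2.5-.3,190+v/2.5-.3);T=lambda u,v:(200+u/2.5-.3,130+v/2.5-.3)
a=[onz(s,S(*p),.024) for p in[(518,187),(547,157),(638,243),(668,205),(680,254),(695,226)]]
n=(a[0]+a[1])/2;sh=(a[2]+a[3])/2;h=(a[4]+a[5])/2
b=[onz(t,T(*p),.024) for p in[(129,176),(176,163)]]
print('side',*a,'\nnose',n,sh,h,'top',(b[0]+b[1])/2,b)
for p,q in[((129,176),(518,187)),((176,163),(547,157))]:print('tri',tri(t,s,T(*p),S(*q)))
d=n-h;print('yaw',np.arctan2(d[1],d[0]),np.linalg.norm(d))
# white mask PCA in side view
im=s['image'].astype(int);m=((im.min(2)>150)).astype(np.uint8);m[:230]=0
m=m[:, :];k,l,st,c=cv2.connectedComponentsWithStats(m);print([(st[i].tolist(),c[i]) for i in range(1,k) if st[i,4]>60])
x=np.array([.578,.264]);R=np.array([[.988,.155],[-.155,.988]])
for p in(n,h):print('stand',R@(p[:2]-x))
E
```

```text
side [0.5308 0.2149 0.024 ] [0.5381 0.1629 0.024 ] [0.3828 0.1818 0.024 ] [0.3929 0.1222 0.024 ] [0.341  0.1626 0.024 ] [0.353  0.1241 0.024 ] 
nose [0.5344 0.1889 0.024 ] [0.3879 0.152  0.024 ] [0.347  0.1433 0.024 ] top [0.5328 0.1861 0.024 ] [array([0.5251, 0.2162, 0.024 ]), array([0.5406, 0.1559, 0.024 ])]
tri (array([0.5265, 0.2168, 0.0286]), [np.float64(0.7538039794074161), np.float64(0.49380509346906054)])
tri (array([0.5427, 0.1578, 0.0158]), [np.float64(0.391839996442777), np.float64(0.25059019155327045)])
yaw 0.23843055379829126 0.19287796736676877
[([99, 230, 65, 35, 546], array([128.9524, 245.8059])), ([192, 230, 94, 61, 427], array([248.6253, 263.9461])), ([91, 238, 13, 13, 76], array([ 95.9342, 243.3816])), ([182, 245, 34, 33, 511], array([200.6536, 258.0196])), ([286, 251, 55, 37, 563], array([321.1012, 272.5417])), ([54, 256, 51, 30, 622], array([ 77.8762, 271.0418])), ([7, 333, 138, 67, 3508], array([ 86.9658, 367.8709])), ([236, 338, 42, 45, 1464], array([256.5745, 359.2001])), ([51, 360, 24, 21, 369], array([ 62.607 , 370.2737])), ([60, 377, 33, 23, 95], array([ 75.8   , 391.2947]))]
stand [-0.0547 -0.0675]
stand [-0.2469 -0.0834]
```

```bash
python3 -m crank '{"travel":[[0.2,0,0.8],[0.2,0,1.6],[0.2,0,2.4],[0.2,0,3.1],[0.2,0,3.35]],"turn":[-0.055,-0.055,-0.055,-0.055,-0.055]}' 75
python3 -m crank '{"travel":[[0,0,0.05],[0,0,0.1],[0,0,0.15],[0,0,0.15]],"turn":[0,0,0,0]}'
```

```text
clock: 11.53
tcp_pos: [0.3633, 0.147, 0.0088]
orientation: [-0.004, -0.118, 0.993, 0.014]
wrist_force: [-1.3, 0.3, 0.2]
finger_gap: 0.0749
clock: 11.87
tcp_pos: [0.367, 0.1477, 0.0066]
orientation: [-0.001, -0.119, 0.993, 0.014]
wrist_force: [-0.2, 1.1, -0.3]
finger_gap: 0.075
```

```bash
python3 -m crank '{"travel":[[0,0,0.06],[0,0,0.06]],"turn":[0,0]}'
python3 -m crank '{"travel":[[0,0,0],[0,0,0],[0,0,0],[0,0,0],[0,0,0]],"turn":[0,0,0,0,0]}' 30 40
python3 -m crank '{"travel":[[0,0,0],[0,0,0],[0,0,0]],"turn":[0,0,0]}'
```

```text
clock: 12.03
tcp_pos: [0.3667, 0.1477, 0.004]
orientation: [-0.001, -0.119, 0.993, 0.014]
wrist_force: [-1.1, 0.0, -0.6]
finger_gap: 0.075
clock: 12.45
tcp_pos: [0.3662, 0.1476, 0.004]
orientation: [-0.001, -0.119, 0.993, 0.014]
wrist_force: [-1.8, 0.9, 5.4]
finger_gap: 0.0435
clock: 12.7
tcp_pos: [0.3662, 0.1476, 0.004]
orientation: [-0.001, -0.119, 0.993, 0.014]
wrist_force: [-1.8, -1.0, 6.2]
finger_gap: 0.0433
```

```bash
python3 -m crank '{"travel":[[-0.1,0.4,0.01],[-0.2,0.8,0.02],[-0.3,1.2,0.03],[-0.42,1.6,0.04],[-0.54,2.0,0.05]],"turn":[0,0.02,0.04,0.06,0.083]}'
python3 -m crank '{"travel":[[0,0,0],[0,0,0]],"turn":[0,0]}'
python3 - <<'E'
from h import *
s=cam('side')['image'];t=cam('top')['image'];S=get_state();print(np.round(S['joint_pos'],3),S['tcp_pos'],S['orientation'])
cv2.imwrite('pics/f1.png',np.hstack([cv2.resize(t[130:290,160:320],(400,400),interpolation=2),cv2.resize(s[190:350,200:360],(400,400),interpolation=2)])[:,:,::-1])
E
```

```text
clock: 13.12
tcp_pos: [0.3681, 0.2303, 0.004]
orientation: [-0.002, -0.077, 0.997, 0.013]
wrist_force: [0.4, -3.9, 3.1]
finger_gap: 0.0431
clock: 13.28
tcp_pos: [0.3686, 0.2316, 0.0041]
orientation: [-0.002, -0.079, 0.997, 0.015]
wrist_force: [0.7, 2.2, 1.5]
finger_gap: 0.0432
[ 0.354  0.253 -0.662  0.651  0.03   0.197] [0.36847104 0.23077018 0.00410936] [-0.00168006 -0.07850672  0.99680132  0.01486614]
```

View pics/f1.png

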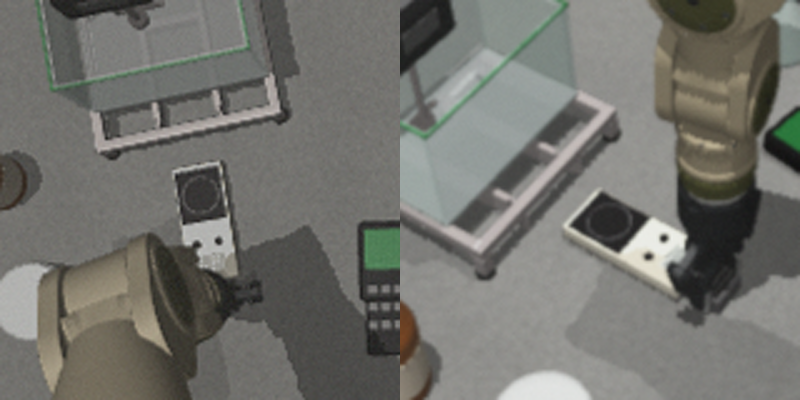

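The stirrer sits in front of the bar. In the top crop the bar's front edge runs from (97,150) to (282,118), the guides are at about (159,118) and (219,104), and the nose corners at (173,173) and (221,162). I'll compute the lateral offset.

```bash
python3 - <<'E'
from h import *
np.set_printoptions(precision=4,suppress=True)
t=cam('top');s=cam('side')
T=lambda u,v:(160+u/2.5-.3,130+v/2.5-.3);S=lambda u,v:(200+(u-400)/2.5-.3,190+v/2.5-.3)
L,Rr=onz(t,T(97,150),.046),onz(t,T(283,119),.046);y=(L-Rr)[:2];print('bar',L,Rr,np.linalg.norm(y));y/=np.linalg.norm(y);x=np.array([y[1],-y[0]]);o=(L+Rr)[:2]/2;print('stand',o,'yaw',np.arctan2(x[1],x[0]))
f=lambda p:np.round([x@(p[:2]-o),y@(p[:2]-o)],4)
n=[onz(t,T(*p),.024) for p in[(173,173),(221,162)]];print('nose top',f(sum(n)/2),[f(a) for a in n])
n=[onz(s,S(*p),.024) for p in[(564,226),(601,190)]];print('nose side',f(sum(n)/2))
for z in(.02,.03,.046):print('guides',z,f(onz(t,T(159,118),z)),f(onz(t,T(219,104),z)))
L,Rr=onz(s,S(485,268),.046),onz(s,S(618,113),.046);print('side bar',L,Rr)
S_=get_state();print('tcp',f(S_['tcp_pos']))
E
```

```text
bar [0.5591 0.3796 0.046 ] [0.5935 0.1437 0.046 ] 0.23835782888288296
stand [0.5763 0.2616] yaw 0.14478361819202898
nose top [-0.0395  0.0016] [array([-0.0414,  0.033 ]), array([-0.0376, -0.0299])]
nose side [-0.0381  0.0046]
guides 0.02 [0.0335 0.0424] [ 0.0387 -0.0372]
guides 0.03 [0.0312 0.04  ] [ 0.0364 -0.0389]
guides 0.046 [0.0276 0.0361] [ 0.0327 -0.0418]
side bar [0.5396 0.3906 0.046 ] [0.5951 0.1516 0.046 ]
tcp [-0.2102 -0.0009]
```

The lateral offset is within 2 mm and the yaw error about 0.01 rad. I'll slide it in and watch the force.

```bash
python3 -m crank '{"travel":[[-0.4,0,0],[-0.8,0,0],[-1.2,0,0],[-1.6,0,0],[-2,0,0]],"turn":[0,0,0,0,0]}'
python3 -m crank '{"travel":[[-0.3,0,0],[-0.6,0,0],[-0.9,0,0],[-1.2,0,0],[-1.5,0,0]],"turn":[0,0,0,0,0]}'
python3 -m crank '{"travel":[[-0.2,0,0],[-0.4,0,0],[-0.6,0,0],[-0.8,0,0],[-0.8,0,0]],"turn":[0,0,0,0,0]}'
```

```text
clock: 13.9
tcp_pos: [0.4432, 0.2411, 0.0035]
orientation: [-0.006, -0.077, 0.997, 0.014]
wrist_force: [-12.9, -2.8, 18.2]
finger_gap: 0.0433
clock: 14.32
tcp_pos: [0.5019, 0.2506, 0.0035]
orientation: [-0.007, -0.078, 0.997, 0.014]
wrist_force: [-13.1, -0.2, 16.3]
finger_gap: 0.0434
clock: 14.73
tcp_pos: [0.5354, 0.2565, 0.0035]
orientation: [-0.005, -0.078, 0.997, 0.014]
wrist_force: [-7.3, 1.4, 10.6]
finger_gap: 0.0434
```

```bash
python3 -m crank '{"travel":[[-0.1,0,-0.03],[-0.2,0,-0.03],[-0.3,0,-0.03],[-0.4,0,-0.03]],"turn":[0,0,0,0]}'
python3 -m crank '{"travel":[[-0.07,0,0],[-0.14,0,0],[-0.14,0,0]],"turn":[0,0,0]}'
```

```text
clock: 15.07
tcp_pos: [0.5495, 0.2589, 0.0036]
orientation: [-0.006, -0.078, 0.997, 0.014]
wrist_force: [-8.6, 2.8, 6.6]
finger_gap: 0.0436
clock: 15.32
tcp_pos: [0.5539, 0.2597, 0.0035]
orientation: [-0.007, -0.079, 0.997, 0.014]
wrist_force: [-10.8, 2.4, 7.9]
finger_gap: 0.0431
```

```bash
python3 -m crank '{"travel":[[-0.05,0,0],[-0.1,0,0],[-0.1,0,0]],"turn":[0,0,0]}'
python3 -m crank '{"travel":[[-0.05,0,0],[-0.1,0,0],[-0.1,0,0]],"turn":[0,0,0]}'
```

```text
clock: 15.57
tcp_pos: [0.554, 0.2596, 0.0034]
orientation: [-0.011, -0.078, 0.997, 0.014]
wrist_force: [-20.5, 2.1, 14.4]
finger_gap: 0.0433
clock: 15.82
tcp_pos: [0.5544, 0.2597, 0.0033]
orientation: [-0.014, -0.079, 0.997, 0.014]
wrist_force: [-28.6, -0.4, 23.5]
finger_gap: 0.0428
```

TCP progress has stalled and the axial force has risen to 29 N, so it's against the stop. I'll relax, release, lift while backing off, and look.

```bash
python3 -m crank '{"travel":[[0.1,0,0],[0.1,0,0]],"turn":[0,0]}'
python3 -m crank '{"travel":[[0,0,0],[0,0,0],[0,0,0],[0,0,0],[0,0,0]],"turn":[0,0,0,0,0]}' 70
python3 -m crank '{"travel":[[0,0,-0.3],[0,0,-0.7],[0,0,-1.2],[0.6,0,-1.8],[1.4,0,-2.4]],"turn":[0,0,0,0,0]}'
python3 -m crank '{"travel":[[1,0,-0.3],[1.9,0,-0.6],[2.8,0,-1],[3.6,0,-1.3],[4.2,0,-1.5]],"turn":[0,0,0,0,0]}'
python3 - <<'E'
from h import *
s=cam('side')['image'];t=cam('top')['image']
cv2.imwrite('pics/h1.png',np.hstack([cv2.resize(t[80:240,160:320],(400,400),interpolation=2),cv2.resize(s[190:330,160:300],(400,400),interpolation=2)])[:,:,::-1])
E
```

```text
clock: 15.98
tcp_pos: [0.5544, 0.2596, 0.0034]
orientation: [-0.01, -0.079, 0.997, 0.014]
wrist_force: [-19.4, 1.6, 13.8]
finger_gap: 0.0432
clock: 16.4
tcp_pos: [0.5637, 0.2607, 0.0045]
orientation: [-0.002, -0.078, 0.997, 0.014]
wrist_force: [0.3, 0.5, -0.3]
finger_gap: 0.0702
clock: 16.82
tcp_pos: [0.5105, 0.2497, 0.1021]
orientation: [-0.001, -0.077, 0.997, 0.015]
wrist_force: [-0.3, 0.6, 0.8]
finger_gap: 0.0701
clock: 17.23
tcp_pos: [0.3408, 0.2215, 0.1629]
orientation: [-0.002, -0.078, 0.997, 0.015]
wrist_force: [0.9, -0.6, -0.6]
finger_gap: 0.0701
```

View pics/h1.png

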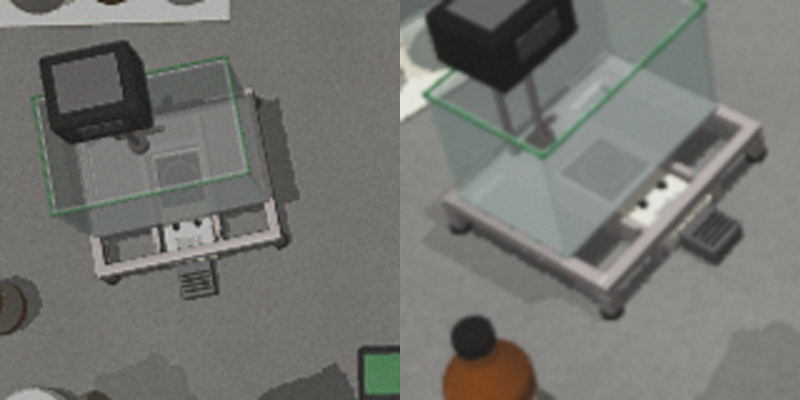

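Only the handle shows in front of the bar: the top-crop end edge runs from (182,299) to (215,293), and in the side crop the handle end is at about (725,245). A thin pale shoulder face shows under the bar. I'll check the distance numerically.

```bash
python3 - <<'E'
from h import *
t=cam('top');s=cam('side')
T=lambda u,v:(160+u/2.5-.3,80+v/2.5-.3);k=400/140;S=lambda u,v:(160+(u-400)/k-.3,190+v/k-.3)
L,R=onz(t,T(98,277),.046),onz(t,T(284,243),.046);y=(L-R)[:2];print(L,R);y/=np.linalg.norm(y);x=np.array([y[1],-y[0]]);o=(L+R)[:2]/2
f=lambda p:np.round([x@(p[:2]-o),y@(p[:2]-o)],4)
print('stand',o,np.arctan2(x[1],x[0]))
for p in[(182,299),(215,292),(178,264),(213,257)]:print('top handle',f(onz(t,T(*p),.024)))
# side view: compare within the same view
L,R=onz(s,S(606,288),.046),onz(s,S(765,128),.046);y=(L-R)[:2];print(L,R);y/=np.linalg.norm(y);x=np.array([y[1],-y[0]]);o=(L+R)[:2]/2;print('stand side',o,np.arctan2(x[1],x[0]))
for p in[(708,255),(742,230),(679,228),(714,200)]:print('side handle',f(onz(s,S(*p),.024)))
i=s['image'][255:285,245:285];cv2.imwrite('pics/z.png',cv2.resize(np.hstack([i,t['image'][165:195,220:260],t['image'][180:210,215:255]])[:,:,::-1],None,fx=6,fy=6,interpolation=2))
E
```

```text
[0.55650655 0.37822555 0.046     ] [0.5947335  0.14242055 0.046     ]
stand [0.57562002 0.26032305] 0.1607143866834813
top handle [-0.0434  0.0236]
top handle [-0.0422 -0.0195]
top handle [0.0024 0.0219]
top handle [ 0.0032 -0.024 ]
[0.55867444 0.38121364 0.046     ] [0.59506345 0.14945109 0.046     ]
stand side [0.57686894 0.26533237] 0.15573843935951595
side handle [-0.0404  0.0255]
side handle [-0.0485 -0.0155]
side handle [0.0029 0.0158]
side handle [-0.0031 -0.0297]
```

View pics/z.png

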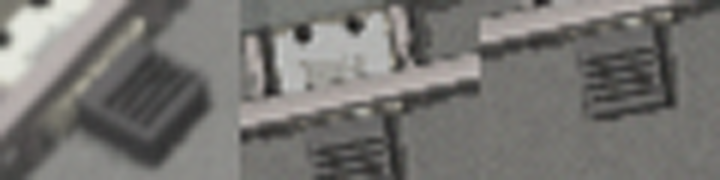

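The handle end measures about 43 mm (top) and 44 mm (side) in front of the bar, against 45 expected at home. It's centred within about 5 mm, and the shoulder is flush with the bar. I'm handing it in.

```bash
python3 -c "
from workcell import *
s=get_state();print(s['clock'],s['wrist_force'],s['tcp_pos']);print(hand_in())"
```

```text
17.4333 [0.61445307 0.26023097 0.66036773] [0.34359851 0.22221409 0.16235499]
the job is handed in; nothing more can be done
None
```

The stirrer is home in the slot under the stand, plate up, and I handed the job in at 17.4 s; no verdict was reported.

- **What I did:** I gripped the stirrer across its sides near the nose, drew it out along its own 45° and laid it flat in front of the stand. After letting go there, I regrasped it by the handle, lined it up with the slot and slid it in until it met the stop.
- **Stop contact:** the tool stalled while the push force rose to about 29 N. Joint 6 had run to its range limit during the carry, so I laid the stirrer about 6 cm beside the slot line. I then turned the gripper half a turn before regrasping. The tool kept a tilt of about 1.6° from then on.
- **Last checks:** the handle end is about 43 mm (top camera) and 44 mm (side camera) in front of the bar, against 45 expected at home. It is about 2–5 mm off the centre line, and only the handle shows past the bar. The gripper is clear, and the wrist force reads about zero.
- **Uncertain or disagreeing:**
    - The two cameras disagreed by up to 5 mm on the stand's sideways position.
    - I could not see the nose touching the stop, so that rests on the force and the handle position.
    - I saw no bystander moved in the pictures, but I did not measure them again at the end.

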